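Turn the bottle carousel by a spoke

TASK

Bring the violet-capped stain bottle round to the yellow marker of the bottle carousel: push with the fingertip against the spokes of the star handle on top and turn it gently until that bottle stands squarely in front of the marker. Do not touch or lift any bottle and do not push on the white deck; all four bottles stay standing in their pockets and the things around stay where they are. Leave the carousel at rest and move the hand clear.

Things in the scene. Friction and masses are not known exactly. Their poses are not given: they have to be found in the camera images.
- foot: Fixed foot of the bottle carousel: grey round plate, 120 mm diameter, with a tongue to its own -x that carries the upright yellow marker tab (26 mm wide, top 80 mm above the worktop, inner edge 95 mm from the axis). Origin: on the carousel's vertical axis, at the worktop. Placed and turned differently each time, marker roughly on the robot's side
- mark (a point): Place in front of the yellow marker where the axis of the wanted bottle should stand: 62 mm from the carousel's axis straight towards the marker (on the foot's own -x), 54 mm above the worktop; does not turn with the carousel
- carousel: Turning part: steel column (18 mm) with the white deck and the star handle. Turns either way without limit about the vertical axis through its origin (on the axis, 45 mm above the worktop). A stiff bearing (0.12 N m, about 2 N at a spoke) keeps it where it is left, without coasting. The bottles' pockets lie on its own +x, +y, -x, -y
- deck: White deck, 184 mm diameter, top 52 mm above the worktop, part of the carousel (same origin and axes), with four round grey pockets (inner diameter 48 mm, 14 mm high) centred 62 mm from the axis
- spokes: Star handle atop the carousel, turning with it: black hub (36 mm, top 206 mm above the worktop), four level steel spokes 10 mm thick at 45 degrees to its x and y (above the gaps), with black end caps 13 mm thick from 74 to 96 mm from the axis. Origin: on the axis at the spokes' centre lines, 190 mm up. Bottles end 30 mm or more below these; a fingertip may go 15 mm below
- spoke_0 (a point): Point on the centre line of one spoke, 53 mm from the axis, 190 mm above the worktop: the middle of its bare length, where to push it sideways
- spoke_1 (a point): Point on the centre line of one spoke, 53 mm from the axis, 190 mm above the worktop: the middle of its bare length, where to push it sideways
- spoke_2 (a point): Point on the centre line of one spoke, 53 mm from the axis, 190 mm above the worktop: the middle of its bare length, where to push it sideways
- spoke_3 (a point): Point on the centre line of one spoke, 53 mm from the axis, 190 mm above the worktop: the middle of its bare length, where to push it sideways
- violet_stain: The wanted bottle: white with violet label band and violet cap, 42 mm diameter, 104 mm tall; stands loosely in one of the four pockets of the carousel (which one varies). Origin: centre of its underside; z up
- amber_stain: Amber-brown bottle with brown cap, 42 mm diameter, 102 mm tall; stands loosely in one of the four pockets of the carousel (which one varies). Origin: centre of its underside; z up
- red_cap: White bottle with red cap, 38 mm diameter, 84 mm tall; stands loosely in one of the four pockets of the carousel (which one varies). Origin: centre of its underside; z up
- blue_cap: White bottle with blue cap, 38 mm diameter, 84 mm tall; stands loosely in one of the four pockets of the carousel (which one varies). Origin: centre of its underside; z up
- tube_stand: Bystander: clear rack of sample tubes, 50 x 144 x 78 mm, loose. Origin: centre of its underside
- green_jar: Bystander: jar with green lid, 51 mm diameter, 62 mm tall, loose. Origin: centre of its underside
- orange_box: Bystander: small orange carton, 35 x 75 x 22 mm, loose. Origin: centre of its underside
- timer: Bystander: white bench timer, 66 x 62 x 20 mm, loose. Origin: centre of its underside
Things that resemble listed ones, but are neither listed nor needed, are in the scene too. Leave any green look-alike of the amber_stain alone.

How it is judged (in metres and radians):
On the way:
1. the fingers push on a spoke of the star handle (contact force between the fingers and spokes above 0.3 N), for 0.05 s.
At the end, for the whole second after the job is handed in: The axis of the violet-capped bottle is within 12 mm (level) of the place in front of the yellow marker; all four bottles stand upright (within 0.15 rad) in their pockets, on the deck; the carousel is at rest; the bystanders are within 20 mm of where they stood (horizontal distance between violet_stain and mark below 0.012 m and angle between each of violet_stain, amber_stain, red_cap, blue_cap's own z axis and vertical below 0.15 rad and z of each of violet_stain, amber_stain, red_cap, blue_cap in the frame of deck below 0.012 m and horizontal distance between each of violet_stain, amber_stain, red_cap, blue_cap and carousel below 0.075 m and angular speed of carousel below 0.05 rad/s and distance of each of tube_stand, green_jar, orange_box, timer from where it was at the start of the episode below 0.02 m); the robot touches nothing.
It fails at once if a bottle is touched by the robot (contact force between any of the fingers, the arm and violet_stain above 1 N or contact force between any of the fingers, the arm and amber_stain above 1 N or contact force between any of the fingers, the arm and red_cap above 1 N or contact force between any of the fingers, the arm and blue_cap above 1 N).
It fails at once if a bottle is lifted or tipped (z of any of violet_stain, amber_stain, red_cap, blue_cap in the frame of deck above 0.02 m or angle between any of violet_stain, amber_stain, red_cap, blue_cap's own z axis and vertical above 0.3 rad).
It fails at once if the robot pushes on the white deck or its pockets (contact force between any of the fingers, the arm and deck above 1 N).
It fails at once if the carousel is spun hard (faster than 3 rad/s) (angular speed of carousel above 3 rad/s).
It fails at once if a bystander is moved more than 20 mm (distance of any of tube_stand, green_jar, orange_box, timer from where it was at the start of the episode above 0.02 m).
It also fails if it takes over 45 s, if anything falls off the work surface, if the arm or the gripper's body presses on something with over 40 N, if the wrist force passes 120 N, or if a joint passes its speed limit or range.

ROBOT

A 6-joint arm with a two-finger parallel gripper is mounted at the origin on a cart in front of the work surface, level with it; the furniture and walls round the work are solid. World frame = base frame: x ahead of the robot, y to its left, z up, the work surface at z = 0. Lengths are in mm, angles in rad, forces in N, time in s.
With the tool pointing down it reaches from about 350 to 875 mm from the base axis. Payload 4.2 kg.
Tool frame: the origin (TCP) lies between the finger pads; the fingertips stand 25 mm ahead of it and the grasp point (between the pads) lies 6 mm ahead of it; z points along the fingers, y is the line along which they close (so a half turn about z gives the same grasp; the last joint's range is limited). The gripper opens to 85 mm and grips with 20 to 120 N. Pads are 22 mm wide; open, the fingers measure 114 mm over their backs; the gripper's body (76 mm by 85 mm) begins 54 mm behind the grasp point. The pads swing forward as they close: fully open they stand 13 mm farther back than shut.
Start: joints at [1.465, 0.385, 0.008, 0, -1.194, -0.259], TCP at [222.944, 583.863, 256.312] pointing down, gripper open.
Joint ranges: [-3.14, 3.14], [-1.21, 2.06], [-1.07, 1.41], [-3.16, 2.05], [-2.99, -0.16], [-3.1, 3.1]. Speed limits (rad/s): [2.79, 2.79, 3.14, 3.14, 3.14, 3.14].

INTERFACE

Orientations are given as a unit quaternion [x, y, z, w].
In Python, from bench import read_state, imaging, workorder, nets gives the robot as it stands.
- The arm moves only by the tool apply_moves, never from a script. Its argument "rows" is a list of rows, each an object with "hand": the opening, from -1 (shut) to 1 (fully open); "delta_pos": the shift along the tool's x, y, z in mm, a list of three; "yaw": the turn about the tool's z in rad. A call has 1 to 12 rows; each row is the pose to reach, as a shift and turn from the pose commanded when the call began, along the tool's axes at that moment; what a row does not reach only later rows make up. A row lasts 1/12 s, in which the tool goes at most 41.7 mm and 7.16 degrees, less where a joint would pass 70% of its speed; a pose out of reach is approached as far as the arm can. A call with a gripper value outside its range is refused whole. The fingers move at their own pace and stop on an object; the grip force is fixed at half the most. Time passes only in rows, so rows that repeat a pose let the fingers close. It gives the time, the measured TCP pose, the force, the opening and the grip force at its end, in the units of the state.
- read_state(): the state, without advancing time (a new reading comes with each control period).
- imaging.get_image(name): name is "scene" or "top" or "wrist"; returns a dict with "pixels" (384x512x3 uint8, red, green, blue), "fx", "fy", "cx", "cy" (pixels), "xyz" and "rotation" of the camera in the world. Camera axes: x right, y down, z forward; pixel columns grow to the right and rows downward; lengths in mm; the calibration is good to about 2 mm. A picture is of the moment at which its call begins. There is no depth.
- workorder.job_done(): hands the job in; it is judged then, once.
Trained networks look in the newest picture that a camera, given by its name, has taken for a name from the list of things; names that differ only in an ending like _2 or _b are one class to them, and where a whole thing is asked for, a point or a joint stands for the part that bears it (a point fixed in the world has none). Each returns a list of dicts, best first, with "score" (0 to 1); they miss things now and then, are a little off and sometimes report something else, mostly with a low value. They report only what shows in the picture. A call takes as long as a camera call. They do not tell look-alikes from the thing itself.
- nets.find_in(camera, query): "location" ([row, column] in pixels, amid what is visible of it).
- nets.pinpoint(camera, query): "location" ([row, column] in pixels: a listed point, or the origin of a listed thing).
The state is a dict: "clock": time; "joints": joint angles; "joint_vel": joint speeds; "joint_efforts": joint torques, N m; "position": TCP position; "ee_rot": TCP orientation; "contact_force": force on the tool from outside, world axes, zero at the start; "wrist_torque": the same for the moment, N m; "gripper_width": finger opening in mm; "grasp_force": force on a finger pad.
Only numpy, scipy, OpenCV 4.12 (cv2) and the standard library are available. Lean on these libraries where they do the work, as an engineer would, in place of code of your own. Each camera call takes 0.05 s, during which the arm holds its last target. There are 200 camera calls.

## Working session

There is one attempt and no reset: what is moved stays moved. The work goes in short steps, Python scripts to look and compute and a tool call to move; the robot and the scene stay as the last step left them, time stands still between calls to the robot, and variables do not carry over. Pictures are saved under pics/ and viewed, at most 10 in all, crops included, and the job is handed in when it is done.

Besides the shell and the picture viewer there is one more tool, called by a JSON object that holds its "method" and its "body", one argument or row to a line. apply_moves: Moves the arm, as the interface text tells. Its arguments: {"type":"object","properties":{"rows":{"type":"array"}},"required":["rows"]}

```bash
mkdir -p pics; cat > h.py <<'E'
import numpy as np, cv2
from bench import read_state, imaging, workorder, nets
def snap(c,f=None):
    im=imaging.get_image(c)
    if f: cv2.imwrite(f'pics/{f}.png',cv2.cvtColor(im['pixels'],cv2.COLOR_RGB2BGR))
    return im
def R(im):
    return np.array(im['rotation'])
def ray(im,rc):
    d=np.array([(rc[1]-im['cx'])/im['fx'],(rc[0]-im['cy'])/im['fy'],1.])
    return np.array(im['xyz']),R(im)@d
def atz(im,rc,z):
    o,d=ray(im,rc); return o+d*(z-o[2])/d[2]
def proj(im,p):
    q=R(im).T@(np.array(p)-np.array(im['xyz'])); return [im['cy']+im['fy']*q[1]/q[2], im['cx']+im['fx']*q[0]/q[2]]
def tri(obs):
    A=0;b=0
    for im,rc in obs:
        o,d=ray(im,rc); d/=np.linalg.norm(d); P=np.eye(3)-np.outer(d,d); A=A+P; b=b+P@o
    return np.linalg.solve(A,b)
E
python3 - <<'E'
from h import *
ims=[]
for c in ['scene','top']:
    im=snap(c,c+'0'); ims.append(im['pixels']); print(c,im['xyz'],np.round(R(im),3).tolist(),im['fx'])
    for q in ['mark','foot','carousel','spokes','spoke_0','violet_stain','amber_stain','red_cap','blue_cap']:
        print(q,[(np.round(r['location']).tolist(),round(r['score'],2)) for r in nets.pinpoint(c,q)[:5]])
s=read_state(); print(s['position'],s['ee_rot'],s['gripper_width'],s['clock'])
E
```

```text
scene [-608.62550452 -365.55502459 1269.97938766] [0.741, -0.535, 0.231, -0.335] 469.29860479375884
mark [([224.0, 267.0], 0.73)]
foot []
carousel [([212.0, 280.0], 0.95), ([223.0, 279.0], 0.72), ([212.0, 290.0], 0.51)]
spokes [([186.0, 279.0], 0.66)]
spoke_0 [([181.0, 268.0], 0.88), ([194.0, 287.0], 0.84), ([191.0, 269.0], 0.71), ([175.0, 288.0], 0.63)]
violet_stain [([223.0, 283.0], 0.82), ([174.0, 289.0], 0.49)]
amber_stain [([228.0, 230.0], 0.79), ([215.0, 260.0], 0.67)]
red_cap [([212.0, 293.0], 0.57)]
blue_cap [([201.0, 275.0], 0.37)]
top [ 421.65220441   34.90342237 1692.62219853] [-0.698, 0.715, -0.02, 0.036] 450.26624356791757
mark [([206.0, 270.0], 0.47)]
foot []
carousel [([191.0, 269.0], 0.66), ([196.0, 289.0], 0.18)]
spokes [([192.0, 272.0], 0.68), ([196.0, 274.0], 0.3)]
spoke_0 [([183.0, 257.0], 0.84), ([196.0, 288.0], 0.7), ([206.0, 269.0], 0.64), ([170.0, 276.0], 0.63)]
violet_stain [([210.0, 276.0], 0.62)]
amber_stain [([209.0, 222.0], 0.68), ([202.0, 255.0], 0.65), ([206.0, 267.0], 0.28)]
red_cap [([188.0, 286.0], 0.54)]
blue_cap [([178.0, 265.0], 0.63), ([207.0, 268.0], 0.5)]
[222.96959864 583.83768788 256.30653111] [ 9.83406872e-01 -1.81413680e-01 -4.88344409e-06  1.64391292e-05] 85.6163027010048 1.0
```

View pics/scene0.png

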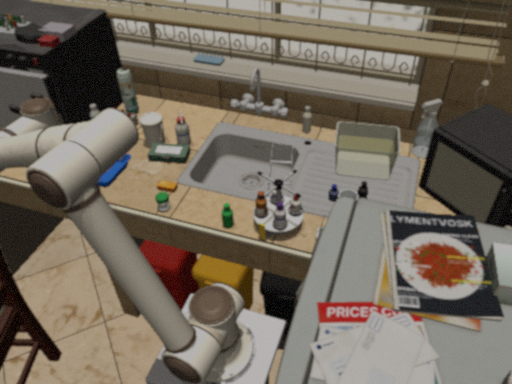

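View pics/top0.png

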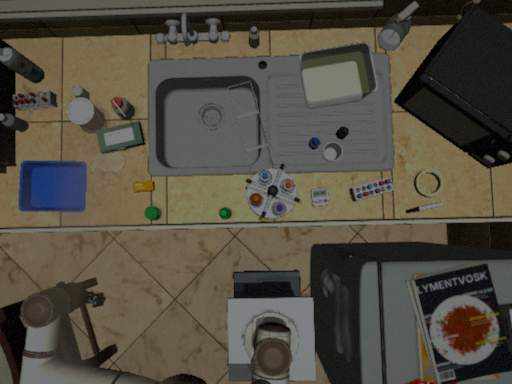

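The scene and top views show the carousel at about top (191,271). Violet cap is at (209,279), amber at (200,256), red at (184,290) and blue at (177,265). The green look-alike stands at (212,225). The rotation is a quaternion, so I'm fixing that helper.

```bash
sed -i "s/    return np.array(im\['rotation'\])/    from scipy.spatial.transform import Rotation as Q; return Q.from_quat(im['rotation']).as_matrix()/" h.py
python3 - <<'E'
from h import *
t=snap('top'); s=snap('scene'); 
sp_t=[[183,257],[196,288],[206,269],[170,276]]; 
for p in sp_t: print('spoke',atz(t,p,190).round())
print('spokes t',atz(t,[192,272],190).round(),'scene',atz(s,[186,279],190).round(), tri([(t,[192,272]),(s,[186,279])]).round())
for p in [[181,268],[194,287],[191,269],[175,288]]: print('scene spoke',atz(s,p,190).round())
print('mark',atz(t,[206,270],54).round(),atz(s,[224,267],54).round())
print('violet',atz(t,[210,276],52).round(),atz(s,[223,283],52).round())
x0,y0=235,155
cr=t['pixels'][155:230,225:325]; a=cv2.resize(cr,(800,600),interpolation=cv2.INTER_CUBIC)
cv2.imwrite('pics/topcrop.png',cv2.cvtColor(a,cv2.COLOR_RGB2BGR))
E
```

```text
spoke [558.  36. 190.]
spoke [512. -67. 190.]
spoke [480.  -2. 190.]
spoke [600. -29. 190.]
spokes t [526. -14. 190.] scene [524. -20. 190.] [528. -16. 186.]
scene spoke [537.  24. 190.]
scene spoke [494. -57. 190.]
scene spoke [490.   5. 190.]
scene spoke [588. -33. 190.]
mark [485.  -9.  54.] [464.   4.  54.]
violet [470. -31.  52.] [487. -47.  52.]
```

View pics/topcrop.png

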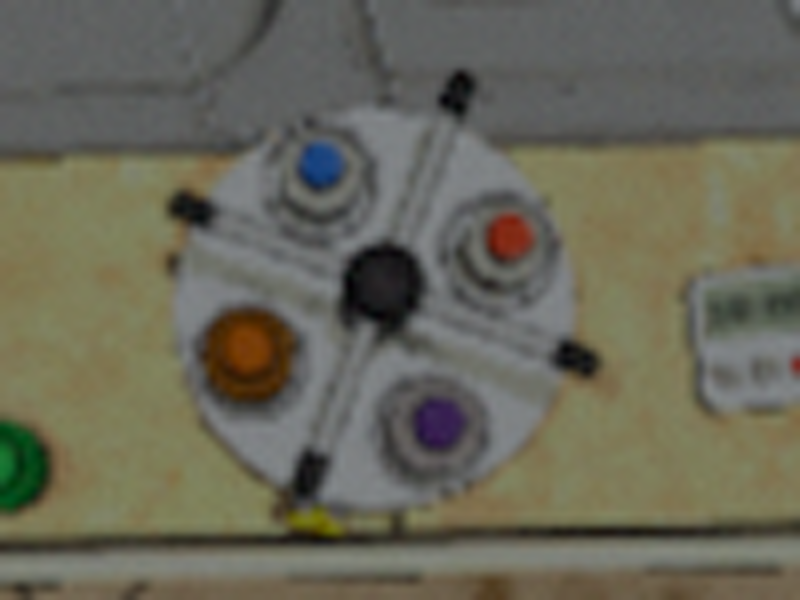

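Violet cap is at crop (422,438), which is top image (207.8,279.8). It is the only violet-capped bottle on the deck and stands in a pocket. The yellow marker is at top (220,264) and the hub at (190.5,272.9), so the turn needed is roughly 35°.

```bash
python3 - <<'E'
from h import *
from scipy.spatial.transform import Rotation as Q
t=snap('top'); c=lambda r,k:[155+r/8,225+k/8]
hub=atz(t,c(284,383),206); print('hub',hub.round(1))
for n,rc,z in [('yellow',(520,315),80),('violet',(422,438),156),('amber',(350,247),154),('blue',(165,320),136),('red',(237,510),136),('cap1',(90,458),190),('cap2',(208,190),190),('cap3',(472,311),190),('cap4',(358,576),190)]:
    p=atz(t,c(*rc),z); d=p-hub; print(n,p.round(),round(np.hypot(*d[:2])),'az',np.degrees(np.arctan2(d[1],d[0])).round(1))
w=snap('wrist'); s=read_state(); T=Q.from_quat(s['ee_rot']).as_matrix()
print('tool',T.round(3).tolist()); print('cam in tool',T.T@(np.array(w['xyz'])-s['position']),'\n',(T.T@R(w)).round(2),w['fx'])
E
```

```text
hub [530.1 -16.1 206. ]
yellow [434.  13.  80.] 100 az 163.2
violet [474. -40. 156.] 61 az -157.2
amber [507.  41. 154.] 62 az 112.0
blue [588.   7. 136.] 62 az 22.2
red [554. -74. 136.] 63 az -67.3
cap1 [612. -50. 190.] 89 az -22.6
cap2 [565.  63. 190.] 87 az 66.2
cap3 [454.  15. 190.] 83 az 157.6
cap4 [498. -96. 190.] 86 az -111.6
tool [[0.934, -0.357, -0.0], [-0.357, -0.934, 0.0], [-0.0, -0.0, -1.0]]
cam in tool [  82.72373501    0.35463302 -117.08023276] 
 [[-0.   -0.95 -0.32]
 [ 1.   -0.   -0.  ]
 [-0.   -0.32  0.95]] 302.8489978414511
```

{"method": "apply_moves", "body": {
  "rows": [
    {"hand":-1,"delta_pos":[20,20,-40],"yaw":0},
    {"hand":-1,"delta_pos":[60,55,-74],"yaw":0},
    {"hand":-1,"delta_pos":[380,360,-74],"yaw":0},
    {"hand":-1,"delta_pos":[380,360,-74],"yaw":0},
    {"hand":-1,"delta_pos":[380,360,-74],"yaw":0},
    {"hand":-1,"delta_pos":[380,360,-74],"yaw":0},
    {"hand":-1,"delta_pos":[380,360,-74],"yaw":0},
    {"hand":-1,"delta_pos":[380,360,-74],"yaw":0},
    {"hand":-1,"delta_pos":[380,360,-74],"yaw":0},
    {"hand":-1,"delta_pos":[380,360,-74],"yaw":0},
    {"hand":-1,"delta_pos":[380,360,-74],"yaw":0},
    {"hand":-1,"delta_pos":[380,360,-74],"yaw":0}
  ]
}}

```text
clock: 2.2
position: [428.7, 154.0, 329.2]
ee_rot: [0.983, -0.181, 0.0, -0.001]
contact_force: [0.3, 0.5, -0.8]
gripper_width: 0.2
grasp_force: 0.0
```

{"method": "apply_moves", "body": {
  "rows": [
    {"hand":-1,"delta_pos":[0,0,0],"yaw":0},
    {"hand":-1,"delta_pos":[0,0,0],"yaw":0},
    {"hand":-1,"delta_pos":[0,0,0],"yaw":0}
  ]
}}

```text
clock: 2.45
position: [428.4, 155.9, 328.6]
ee_rot: [0.983, -0.182, -0.0, -0.0]
contact_force: [-0.2, 0.4, -0.3]
gripper_width: -0.0
grasp_force: 0.0
```

```bash
python3 - <<'E'
from h import *
w=snap('wrist','wrist1'); s=read_state(); print(s['position'],s['ee_rot'],s['gripper_width'],s['contact_force'],s['clock'])
for n,p in dict(hub=[530,-16,206],yellow=[434,13,80],violet=[474,-40,156]).items(): print(n,np.round(proj(w,p)))
E
```

```text
[428.2209711  156.52527048 328.60294006] [ 9.83465196e-01 -1.81097185e-01 -4.24865670e-05 -1.26675239e-04] -0.21076302025948795 [-0.6719218   1.06337316  0.92669649] 2.5
hub [-27. 441.]
yellow [113. 368.]
violet [ 53. 447.]
```

View pics/wrist1.png

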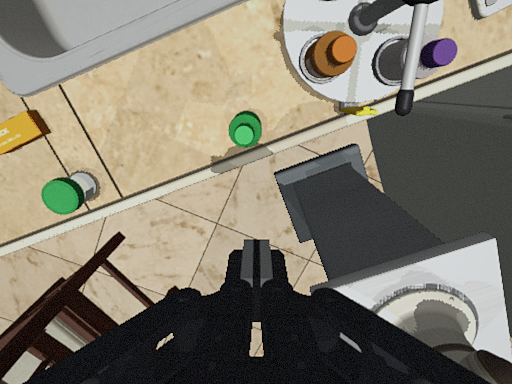

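The wrist view shows amber (50,340), violet (53,437), marker (110,358) and the green look-alike (130,243). This agrees with the top-view measurement. I'm moving for a full view.

{"method": "apply_moves", "body": {
  "rows": [
    {"hand":-1,"delta_pos":[40,20,0],"yaw":0},
    {"hand":-1,"delta_pos":[75,40,0],"yaw":0},
    {"hand":-1,"delta_pos":[110,60,0],"yaw":0},
    {"hand":-1,"delta_pos":[110,70,0],"yaw":0},
    {"hand":-1,"delta_pos":[110,70,0],"yaw":0},
    {"hand":-1,"delta_pos":[110,70,0],"yaw":0}
  ]
}}

```text
clock: 3.0
position: [506.0, 52.3, 328.3]
ee_rot: [0.984, -0.181, -0.0, 0.0]
contact_force: [-0.3, 0.8, 0.1]
gripper_width: 0.0
grasp_force: 0.0
```

```bash
python3 - <<'E'
from h import *
w=snap('wrist','wrist2'); s=read_state(); print(s['position'],s['clock'])
for n,p in dict(hub=[530,-16,206],yellow=[434,13,80],violet=[474,-40,156],spoke=[481,4,190]).items(): print(n,np.round(proj(w,p)))
for q in ['mark','carousel','spokes','spoke_0','violet_stain']: print(q,[(np.round(r['location']).tolist(),round(r['score'],2)) for r in nets.pinpoint('wrist',q)[:5]])
E
```

```text
[505.87731598  52.73041512 328.55935022] 3.05
hub [137. 326.]
yellow [201. 304.]
violet [174. 355.]
spoke [194. 316.]
mark [([132.0, 320.0], 0.41)]
carousel [([114.0, 299.0], 0.89)]
spokes [([131.0, 318.0], 0.96), ([132.0, 382.0], 0.42)]
spoke_0 [([189.0, 314.0], 0.77), ([132.0, 382.0], 0.74), ([62.0, 329.0], 0.69), ([130.0, 256.0], 0.68), ([152.0, 261.0], 0.37)]
violet_stain [([151.0, 326.0], 0.88)]
```

View pics/wrist2.png

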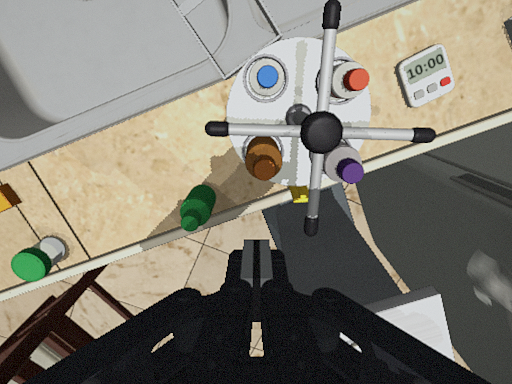

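Hub is at (132,321), the spoke caps at (226,312), (13,332), (128,215) and (134,425), the yellow marker at (194,301), and the violet cap at (172,350).

```bash
python3 - <<'E'
from h import *
w=snap('wrist');t=snap('top'); c=lambda r,k:[155+r/8,225+k/8]
print('hub tri',tri([(w,[132,321]),(t,c(284,383))]).round(1),'violet tri',tri([(w,[172,350]),(t,c(422,438))]).round(1),'yel',tri([(w,[194,301]),(t,c(520,315))]).round(1))
hub=atz(w,[132,321],206);print(hub.round(1))
for n,rc,z in [('yellow',(194,301),78),('violet',(172,350),156),('red',(80,356),136),('blue',(77,267),136),('c1',(226,312),190),('c2',(13,332),190),('c3',(128,215),190),('c4',(134,425),190)]:
    p=atz(w,rc,z); d=p-hub; print(n,p.round(),round(np.hypot(*d[:2])),'az',np.degrees(np.arctan2(d[1],d[0])).round(1))
E
```

```text
hub tri [531.5 -16.6 186.2] violet tri [474.3 -39.3 145.9] yel [434.6  13.   55.1]
[535.3 -13.4 206. ]
yellow [443.  14.  78.] 96 az 163.3
violet [478. -36. 156.] 62 az -158.3
red [557. -70. 136.] 60 az -69.1
blue [590.   9. 136.] 59 az 22.6
c1 [452.  17. 190.] 88 az 159.8
c2 [613. -49. 190.] 85 az -24.5
c3 [567.  66. 190.] 85 az 68.4
c4 [500. -97. 190.] 91 az -113.2
```

{"method": "apply_moves", "body": {
  "rows": [
    {"hand":-1,"delta_pos":[-2,40,0],"yaw":0},
    {"hand":-1,"delta_pos":[-2,75,0],"yaw":0},
    {"hand":-1,"delta_pos":[-2,88,0],"yaw":0},
    {"hand":-1,"delta_pos":[-2,88,0],"yaw":0},
    {"hand":-1,"delta_pos":[-2,88,30],"yaw":0},
    {"hand":-1,"delta_pos":[-2,88,60],"yaw":0},
    {"hand":-1,"delta_pos":[-2,88,60],"yaw":0},
    {"hand":-1,"delta_pos":[-2,88,60],"yaw":0}
  ]
}}

```text
clock: 4.07
position: [472.8, -29.9, 268.0]
ee_rot: [0.983, -0.181, -0.001, 0.001]
contact_force: [0.7, 0.2, -0.0]
gripper_width: -0.2
grasp_force: 0.0
```

```bash
python3 - <<'E'
from h import *
w=snap('wrist','wrist3'); s=read_state(); print(s['position'],s['contact_force'],s['clock'])
E
```

```text
[473.9392371  -29.75117145 269.66370895] [ 0.77646259 -0.20784656  0.83487922] 4.1167
```

View pics/wrist3.png

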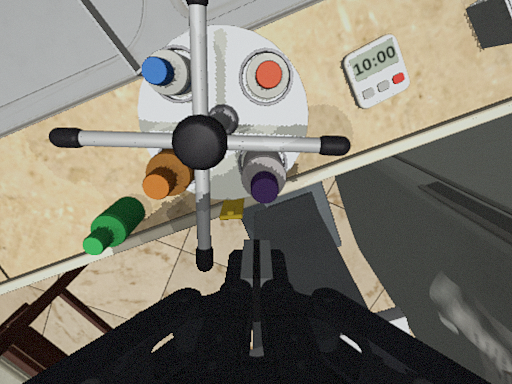

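The finger (col 257) sits to the right of the near spoke (col 205), clear of the right-hand spoke. The violet cap (186,264) is lower and further inward. I'm descending so the tip stops at about 178 mm.

{"method": "apply_moves", "body": {
  "rows": [
    {"hand":-1,"delta_pos":[0,0,25],"yaw":0},
    {"hand":-1,"delta_pos":[0,0,50],"yaw":0},
    {"hand":-1,"delta_pos":[0,0,66],"yaw":0},
    {"hand":-1,"delta_pos":[0,0,66],"yaw":0},
    {"hand":-1,"delta_pos":[0,0,66],"yaw":0}
  ]
}}

```text
clock: 4.53
position: [474.3, -29.7, 204.1]
ee_rot: [0.984, -0.181, 0.001, -0.0]
contact_force: [0.2, 0.0, 0.3]
gripper_width: -0.0
grasp_force: 0.0
```

```bash
python3 - <<'E'
import numpy as np
C=np.array([532.5,-15]); a=np.radians
u=lambda t:np.array([np.cos(a(t)),np.sin(a(t))]); v=lambda t:u(t+90)
P=lambda t,off:C+50*u(t)+off*v(t)
p0=P(158,35)
tx=np.array([.934,-.357]);ty=np.array([-.357,-.934])
for t,o in [(158,35),(158,27),(157.5,20)]+[(x,20) for x in np.arange(153.5,117,-4)]+[(118.3,20),(118.3,35)]:
    d=P(t,o)-p0; print(round(t,1),o,np.round([tx@d,ty@d],1),'yaw',round(a(158-t),3))
from h import *
print(read_state()['position'],read_state()['contact_force'])
E
```

```text
158 35 [0. 0.] yaw 0.0
158 27 [ 0.2 -8. ] yaw 0.0
157.5 20 [  0.1 -15.4] yaw 0.009
153.5 20 [ -1.1 -19. ] yaw 0.079
149.5 20 [ -2.  -22.6] yaw 0.148
145.5 20 [ -2.6 -26.3] yaw 0.218
141.5 20 [ -3.1 -30.1] yaw 0.288
137.5 20 [ -3.2 -33.8] yaw 0.358
133.5 20 [ -3.1 -37.6] yaw 0.428
129.5 20 [ -2.7 -41.3] yaw 0.497
125.5 20 [ -2.1 -45. ] yaw 0.567
121.5 20 [ -1.2 -48.7] yaw 0.637
117.5 20 [ -0.  -52.3] yaw 0.707
118.3 20 [ -0.3 -51.6] yaw 0.693
118.3 35 [-10.1 -40.2] yaw 0.693
[474.26577131 -29.74206702 204.10287553] [0.16544385 0.02014391 0.25572068]
```

{"method": "apply_moves", "body": {
  "rows": [
    {"hand":-1,"delta_pos":[0,-5,0],"yaw":0},
    {"hand":-1,"delta_pos":[0,-10,0],"yaw":0},
    {"hand":-1,"delta_pos":[0,-15,0],"yaw":0.01},
    {"hand":-1,"delta_pos":[-0.5,-17,0],"yaw":0.045},
    {"hand":-1,"delta_pos":[-1,-19,0],"yaw":0.08},
    {"hand":-1,"delta_pos":[-1.5,-21,0],"yaw":0.115},
    {"hand":-1,"delta_pos":[-2,-22.6,0],"yaw":0.15},
    {"hand":-1,"delta_pos":[-2.3,-24.5,0],"yaw":0.185},
    {"hand":-1,"delta_pos":[-2.6,-26.3,0],"yaw":0.22},
    {"hand":-1,"delta_pos":[-2.9,-28.2,0],"yaw":0.255},
    {"hand":-1,"delta_pos":[-3.1,-30,0],"yaw":0.29},
    {"hand":-1,"delta_pos":[-3.1,-30,0],"yaw":0.29}
  ]
}}

```text
clock: 5.53
position: [481.3, -0.6, 203.6]
ee_rot: [0.947, -0.322, 0.001, -0.0]
contact_force: [0.5, -1.2, 1.1]
gripper_width: 0.5
grasp_force: 0.5
```

```bash
cat > az.py <<'E'
from h import *
w=snap('wrist'); t=snap('top'); s=read_state(); print(s['position'],s['contact_force'],s['clock'])
for c,im in (('top',t),('wrist',w)):
    a=cv2.cvtColor(im['pixels'],cv2.COLOR_RGB2HSV)
    m=(cv2.inRange(a,(122,60,40),(150,255,255)))
    n,_,st,ce=cv2.connectedComponentsWithStats(m)
    best=sorted(range(1,n),key=lambda i:-st[i][4])[:3]
    for i in best:
        p=atz(im,ce[i][::-1],154); d=p[:2]-[532.5,-15]
        if np.hypot(*d)<100: print(c,'violet',st[i][4],p.round(1),np.hypot(*d).round(),'az',np.degrees(np.arctan2(d[1],d[0])).round(1))
    q=nets.pinpoint(c,'spoke_0')
    for r in q[:5]:
        d=atz(im,r['location'],190)[:2]-[532.5,-15]; print(c,'spoke',round(r['score'],2),np.hypot(*d).round(),np.degrees(np.arctan2(d[1],d[0])).round(1))
E
python3 az.py
```

```text
[481.14286872  -0.62657391 203.23886941] [-0.36063312  0.51309297 -0.39432777] 5.6333
top spoke 0.74 43.0 53.3
top spoke 0.67 52.0 -121.2
top spoke 0.67 56.0 -23.8
wrist violet 1274 [474.3 -26.7 154. ] 59.0 az -168.7
wrist violet 3 [485.9 -20.4 154. ] 47.0 az -173.4
wrist violet 1 [542.8 -12.4 154. ] 11.0 az 14.5
wrist spoke 0.86 53.0 -36.5
wrist spoke 0.84 52.0 145.1
wrist spoke 0.84 52.0 -122.0
wrist spoke 0.77 53.0 54.3
```

```bash
python3 - <<'E'
import numpy as np
C=np.array([532.5,-15]); a=np.radians
u=lambda t:np.array([np.cos(a(t)),np.sin(a(t))])
P=lambda t:C+50*u(t)+16.5*u(t+90)
p0=np.array([481.1,-.6]); th=a(-20.9)-.29
tx=np.array([np.cos(th),np.sin(th)]);ty=np.array([tx[1],-tx[0]])
for t in np.arange(145,115,-2): 
    d=P(t)-p0; print(t,np.round([tx@d,ty@d],1),'yaw',round(a(145-t),3))
E
```

```text
145 [ 0.3 -1.2] yaw 0.0
143 [-0.3 -2.9] yaw 0.035
141 [-0.9 -4.7] yaw 0.07
139 [-1.4 -6.4] yaw 0.105
137 [-1.8 -8.2] yaw 0.14
135 [ -2.2 -10. ] yaw 0.175
133 [ -2.5 -11.8] yaw 0.209
131 [ -2.7 -13.7] yaw 0.244
129 [ -2.9 -15.5] yaw 0.279
127 [ -3.1 -17.3] yaw 0.314
125 [ -3.1 -19.2] yaw 0.349
123 [ -3.1 -21. ] yaw 0.384
121 [ -3.  -22.8] yaw 0.419
119 [ -2.9 -24.7] yaw 0.454
117 [ -2.7 -26.5] yaw 0.489
```

{"method": "apply_moves", "body": {
  "rows": [
    {"hand":-1,"delta_pos":[-0.3,-3,0],"yaw":0.035},
    {"hand":-1,"delta_pos":[-0.9,-4.7,0],"yaw":0.07},
    {"hand":-1,"delta_pos":[-1.4,-6.4,0],"yaw":0.105},
    {"hand":-1,"delta_pos":[-1.8,-8.2,0],"yaw":0.14},
    {"hand":-1,"delta_pos":[-2.2,-10,0],"yaw":0.175},
    {"hand":-1,"delta_pos":[-2.5,-11.8,0],"yaw":0.21},
    {"hand":-1,"delta_pos":[-2.7,-13.7,0],"yaw":0.245},
    {"hand":-1,"delta_pos":[-2.9,-15.5,0],"yaw":0.28},
    {"hand":-1,"delta_pos":[-3.1,-17.3,0],"yaw":0.315},
    {"hand":-1,"delta_pos":[-3.1,-19.2,0],"yaw":0.35},
    {"hand":-1,"delta_pos":[-3.1,-21,0],"yaw":0.385},
    {"hand":-1,"delta_pos":[-3.1,-21,0],"yaw":0.385}
  ]
}}

```text
clock: 6.73
position: [490.6, 17.7, 202.5]
ee_rot: [0.868, -0.497, -0.001, 0.0]
contact_force: [-1.8, 0.1, 0.1]
gripper_width: 0.1
grasp_force: 0.8
```

```bash
python3 az.py
```

```text
[490.61890067  17.57365372 202.42633424] [-2.1824008   0.53307699  0.65287547] 6.8333
top spoke 0.76 56.0 -44.2
top spoke 0.6 425.0 87.2
top spoke 0.48 59.0 -144.0
top spoke 0.43 45.0 38.0
wrist violet 1237 [474.3  -4.2 154. ] 59.0 az 169.5
wrist violet 1 [545.4 -17.3 154. ] 13.0 az -10.2
wrist violet 1 [543. -15. 154.] 10.0 az 0.2
wrist spoke 0.95 53.0 -57.0
wrist spoke 0.87 53.0 -147.3
wrist spoke 0.73 50.0 122.3
wrist spoke 0.61 55.0 34.0
```

{"method": "apply_moves", "body": {
  "rows": [
    {"hand":-1,"delta_pos":[-0.6,-1.8,0],"yaw":0.035},
    {"hand":-1,"delta_pos":[-1.3,-3.9,0],"yaw":0.08},
    {"hand":-1,"delta_pos":[-1.3,-3.9,0],"yaw":0.08},
    {"hand":-1,"delta_pos":[-1.3,-3.9,0],"yaw":0.08},
    {"hand":-1,"delta_pos":[-1.3,4,0],"yaw":0.08},
    {"hand":-1,"delta_pos":[-1.3,12,0],"yaw":0.08},
    {"hand":-1,"delta_pos":[-1.3,12,0],"yaw":0.08},
    {"hand":-1,"delta_pos":[-1.3,12,-30],"yaw":0.08},
    {"hand":-1,"delta_pos":[-1.3,12,-65],"yaw":0.08},
    {"hand":-1,"delta_pos":[-1.3,12,-100],"yaw":0.08},
    {"hand":-1,"delta_pos":[-1.3,12,-120],"yaw":0.08},
    {"hand":-1,"delta_pos":[-1.3,12,-120],"yaw":0.08}
  ]
}}

```text
clock: 7.93
position: [482.4, 12.7, 328.5]
ee_rot: [0.847, -0.531, 0.005, -0.004]
contact_force: [1.1, 0.2, 0.2]
gripper_width: -0.2
grasp_force: 0.0
```

```bash
python3 az.py; python3 - <<'E'
from h import *
w=snap('wrist','wrist4')
E
```

```text
[480.10129601  12.59760015 323.38399359] [-0.77699732 -0.14622111 -1.10150252] 8.0333
top spoke 0.71 54.0 -51.1
top spoke 0.48 46.0 13.4
top spoke 0.46 55.0 -151.6
wrist violet 439 [474.5   1.4 154. ] 60.0 az 164.2
wrist spoke 0.97 51.0 117.6
wrist spoke 0.86 54.0 -64.3
wrist spoke 0.78 54.0 28.8
wrist spoke 0.59 53.0 -150.0
```

View pics/wrist4.png

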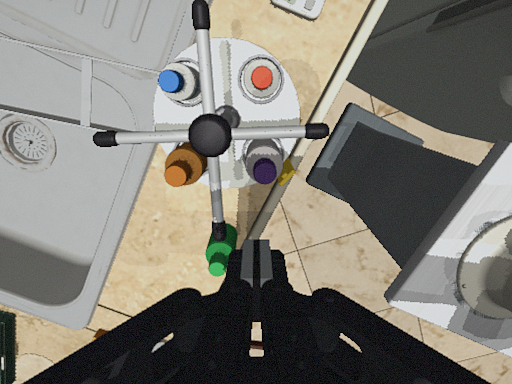

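All four bottles stand in their pockets. Violet (170,264) is in front of the yellow marker (172,287). I'm moving the hand clear and checking from the top camera.

{"method": "apply_moves", "body": {
  "rows": [
    {"hand":-1,"delta_pos":[-40,-4,-10],"yaw":0},
    {"hand":-1,"delta_pos":[-75,-8,-10],"yaw":0},
    {"hand":-1,"delta_pos":[-110,-12,-10],"yaw":0},
    {"hand":-1,"delta_pos":[-145,-15,-10],"yaw":0},
    {"hand":-1,"delta_pos":[-145,-15,-10],"yaw":0},
    {"hand":-1,"delta_pos":[-145,-15,-10],"yaw":0},
    {"hand":-1,"delta_pos":[-145,-15,-10],"yaw":0},
    {"hand":-1,"delta_pos":[-145,-15,-10],"yaw":0}
  ]
}}

```text
clock: 8.85
position: [430.5, 148.9, 332.0]
ee_rot: [0.847, -0.532, -0.0, 0.001]
contact_force: [-0.1, 0.3, -0.9]
gripper_width: 0.6
grasp_force: 0.0
```

```bash
python3 az.py; python3 - <<'E'
from h import *
t=snap('top')
a=cv2.resize(t['pixels'][155:230,225:325],(800,600),interpolation=cv2.INTER_CUBIC)
cv2.imwrite('pics/topcrop2.png',cv2.cvtColor(a,cv2.COLOR_RGB2BGR))
E
```

```text
[430.63909975 148.71949938 332.24895402] [ 0.79140469 -0.38481557  0.2586858 ] 8.95
top violet 33 [472.9   3.  154. ] 62.0 az 163.2
top spoke 0.95 38.0 133.3
top spoke 0.91 59.0 17.9
top spoke 0.84 58.0 -150.8
top spoke 0.84 56.0 -52.7
top spoke 0.75 67.0 159.6
wrist violet 461 [472.7   5.  154. ] 63.0 az 161.5
wrist violet 10 [463.5  29.3 154. ] 82.0 az 147.3
wrist violet 3 [466.1  13.7 154. ] 72.0 az 156.6
wrist spoke 0.71 51.0 120.1
```

View pics/topcrop2.png

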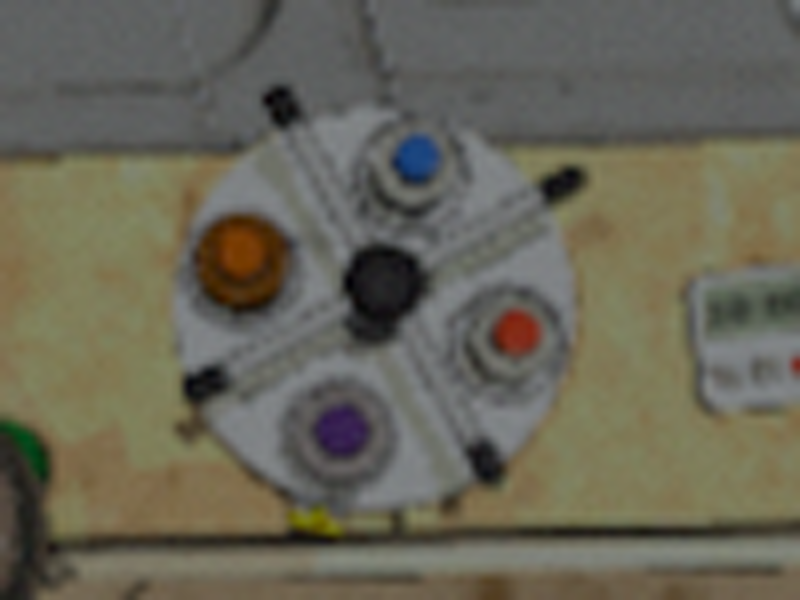

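The top view shows violet (431,342) squarely in front of the marker (520,315), at azimuth 163.2° against 163.3° for the marker. The bottles are upright and the hand is clear.

```bash
python3 -c "
from bench import workorder; print(workorder.job_done())"
```

```text
the job is handed in; nothing more can be done
None
```

The violet-capped bottle now stands in front of the yellow marker (final top view: 163.2° against the marker's 163.3°), with all four bottles standing, the hand clear and the job handed in; the hand-in returned no verdict.

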